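# Open the squeeze-tab soak pot and sort the nuts into it

### The arm

A 7-joint arm with a two-finger parallel gripper is mounted at the origin on a cart in front of the work surface, level with it; the furniture and walls round the work are solid. World frame = base frame: x ahead of the robot, y to its left, z up, the work surface at z = 0. Lengths are in m, angles in rad, forces in N, time in s.
With the tool pointing down it reaches from about 0.4 to 0.85 m from the base axis. Payload 4.4 kg.
Tool frame: the origin (TCP) lies between the finger pads; the fingertips stand 22 mm ahead of it and the grasp point (between the pads) lies 3 mm ahead of it (ctrl.finger_overhang is the distance from the TCP to the fingertips, in m); z points along the fingers, y is the line along which they close (so a half turn about z gives the same grasp; the last joint's range is limited). The gripper opens to 94 mm and grips with 3 to 60 N. Pads are 16 mm wide; open, the fingers measure 119 mm over their backs; the gripper's body (75 mm by 177 mm) begins 78 mm behind the grasp point.
Start: joints at [-1.236, 0.628, 0.038, 1.517, -0.027, 0.996, -0.02], TCP at [0.254, 0.599, 0.227] pointing down, gripper open.
Joint ranges: [-3.06, 3.06], [-0.37, 2.12], [-1.25, 1.32], [0.18, 2.47], [-1.1, 4.24], [0.23, 1.98], [-2.94, 2.94]. Speed limits (rad/s): [2.57, 2.57, 3.14, 3.14, 3.14, 3.14, 3.14].

### API

Orientations are given as a 3x3 rotation matrix whose columns are the frame's x, y, z axes.
In Python, from cell import ctrl gives the robot as it stands.
- The arm moves only by the tool step_arm, never from a script. Its argument "steps" is a list of rows, each a list of 7 numbers: the shift along the tool's x, y, z in cm, then the turn, a rotation vector about the tool's x, y, z in rad, then the closure in counts, from 0 (fully open) to 255 (shut). A call has 1 to 12 rows; each row shifts and turns the commanded pose from where the row before left it, along the tool's axes as they then stand; what a row does not reach is not made up. A row lasts 1/8 s, in which the tool goes at most 62.5 mm and 10.7 degrees, less where a joint would pass 70% of its speed; a pose out of reach is approached as far as the arm can. A call with a gripper value outside its range is refused whole. The fingers move at their own pace and stop on an object; "newtons" is the grip in N (left out, the last holds). Time passes only in rows, so rows that do not move let the fingers close. It gives the time, the measured TCP pose, the force, the opening and the grip force at its end, in the units of the state.
- ctrl.observe(): the state, without advancing time (a new reading comes with each control period).
- ctrl.grab_frame(name): name is "scene" or "top"; returns a dict with "color" (420x560x3 uint8, red, green, blue), "intrinsics" (3x3 intrinsics, pixels), "cam_to_world" (4x4, takes a point from camera to world coordinates). Camera axes: x right, y down, z forward; pixel columns grow to the right and rows downward; lengths in m; the calibration is good to about 2 mm. A picture is of the moment at which its call begins. There is no depth.
- ctrl.hand_in(): hands the job in; it is judged then, once.
The state is a dict: "time_s": time; "joint_positions": joint angles; "qvel": joint speeds; "effort": joint torques, N m; "eef_pos": TCP position; "ee_rot": TCP orientation; "wrist_force": force on the tool from outside, world axes, zero at the start; "ft_torque": the same for the moment, N m; "finger_gap": finger opening in m; "grip_force": force on a finger pad.
Only numpy, scipy, OpenCV 4.12 (cv2) and the standard library are available. Lean on these libraries where they do the work, as an engineer would, in place of code of your own. Each camera call takes 0.05 s, during which the arm holds its last target. There are 200 camera calls.

### The job

Open the soak pot: squeeze the two black tabs of its yellow cap inwards, keep them squeezed while you turn the cap anticlockwise by an eighth to a quarter turn, lift it off and set it down right way up in the middle of the black rubber mat. Then load every bare steel nut into the pot for degreasing, and put every nut marked with red paint into the round grey reject tin instead. Keep the tin upright and leave the puck, the hex key and the pliers alone.

Things in the scene. Friction and masses are not known exactly. Their poses are not given: they have to be found in the camera images.
- pot_mouth (a point): Centre of the mouth at the top of the soak pot's neck, 98 above the table. Neck: upright, 42 outside, 35 clear inside. x level, z up. The neck has two lugs, at its own +y and -y. Below the neck the pot is hollow, 84 wide, floor 8 above the table with a steel cone (48 wide, 24 high) in the middle that sheds what drops on it. (Sizes in mm.)
- pot: Soak pot: aluminium jar 92 across on a dark round foot 104 across, 5 thick, screwed to the table; origin at the centre of its underside. A flat collar 72 above the table carries the neck; on it at the pot's +x and -x stand small steel stop posts, 26 to 36 from the axis, rising to 80 above the table, one on each side of each cap tab. (Sizes in mm.)
- cap_grip (a point): Point on the yellow safety cap's axis, 24 above its underside; z up, x toward tab_a. To unlock, pinch both tabs from above, fingers closing along x, fingertips at least 8 above the underside (posts below). With both tabs squeezed home, the cap turns anticlockwise seen from above; clockwise is blocked. It is clear of the lugs from 40 degrees; at 45 to 90 degrees it lifts straight off. (Sizes in mm.)
- cap: Yellow cap, 100 g, loose; origin at the centre of its underside. 35 tall with tabs, 64 across its two hooked arms (+y, -y), ribbed black tabs at +x and -x, 18 wide, 69 over their outer faces. At the start locked on the neck, its x along the pot's x, underside 73 above the table. A tapered plug reaches 25 down into the neck. Set down, it stands on plug and tabs. (Sizes in mm.)
- tab_a (a joint): Travel of the tab at the cap's +x side: 0 sprung out, 0.0045 m squeezed fully home; spring 3.6 N at the start of travel, 7.7 N at the end. A grip of 25 N or more takes both home.
- tab_b (a joint): The same for the tab at the cap's -x side.
- mat_top (a point): Centre of the top face of the flat black rubber mat, 100 x 100 x 4, fixed on the table. Its z axis is up. (Sizes in mm.)
- tin_floor (a point): Centre of the inner floor of the open round grey reject tin: 94 across outside, 80 clear inside, 35 tall, floor 4 thick, 300 g, loose on the table. Its z axis is up. (Sizes in mm.)
- screwdriver_tub: Obstacle, fixed: the heap of screwdrivers beside the pot. Keep hand and fingers out of the box round it, 173 along its x, 331 along its y, 114 tall, solid to the touch; origin at the centre of its underside. (Sizes in mm.)
- magnet_puck: Bystander: grey steel puck with a pin, 49 across, 52 tall; origin at the centre of its underside. (Sizes in mm.)
- hex_key: Bystander: bent dark hex key lying flat, 34 x 124 x 9; origin at the centre of its underside. (Sizes in mm.)
- red_pliers: Bystander: slim pliers with red grips lying flat, 40 x 145 x 12; origin at the centre of its underside. (Sizes in mm.)
- nut_1_center (a point): Centre of a GOOD steel hex nut, bare grey, no paint; 19 across flats, 20 tall, dark bore, 40 g, loose, standing on one end at the start. z is the bore; y is square to a pair of flats (as is every 60 degrees from it). May be absent (None). (Sizes in mm.)
- nut_2_center (a point): Centre of a GOOD steel hex nut, bare grey, no paint; 19 across flats, 20 tall, dark bore, 40 g, loose, standing on one end at the start. z is the bore; y is square to a pair of flats (as is every 60 degrees from it). May be absent (None). (Sizes in mm.)
- nut_3_center (a point): Centre of a GOOD steel hex nut, bare grey, no paint; 19 across flats, 20 tall, dark bore, 40 g, loose, standing on one end at the start. z is the bore; y is square to a pair of flats (as is every 60 degrees from it). May be absent (None). (Sizes in mm.)
- nut_4_center (a point): Centre of a GOOD steel hex nut, bare grey, no paint; 19 across flats, 20 tall, dark bore, 40 g, loose, standing on one end at the start. z is the bore; y is square to a pair of flats (as is every 60 degrees from it). May be absent (None). (Sizes in mm.)
- red_nut_1_center (a point): Centre of a REJECT steel hex nut marked with red paint (red band round the middle, red ring on each end); 19 across flats, 20 tall, dark bore, 40 g, loose, standing on one end at the start. z is the bore; y is square to a pair of flats (as is every 60 degrees from it). May be absent (None). (Sizes in mm.)
- red_nut_2_center (a point): Centre of a REJECT steel hex nut marked with red paint (red band round the middle, red ring on each end); 19 across flats, 20 tall, dark bore, 40 g, loose, standing on one end at the start. z is the bore; y is square to a pair of flats (as is every 60 degrees from it). May be absent (None). (Sizes in mm.)

How it is judged:
By the outcome, as a careful person would: the job done as asked, in the order asked, and still so for the second after the job is handed in, with the robot touching nothing.
Of nut_1, nut_2, nut_3, nut_4 only 3 to 4 are there at a start; the rules pass over those that are not, and their reading is None.
Of red_nut_1, red_nut_2 only 1 to 2 are there at a start; the rules pass over those that are not, and their reading is None.
At some moment in a run one of nut_1, nut_2, nut_3, nut_4, red_nut_1, red_nut_2 may be knocked a few centimetres aside while the robot is not near it.
It also fails if it takes over 208 s, if anything falls off the work surface, if the arm or the gripper's body presses on something with over 40 N, if the wrist force passes 120 N, or if a joint passes its speed limit or range.

## Working session

There is one attempt and no reset: what is moved stays moved. The work goes in short steps, Python scripts to look and compute and a tool call to move; the robot and the scene stay as the last step left them, time stands still between calls to the robot, and variables do not carry over. Pictures are saved under pics/ and viewed, at most 14 in all, crops included, and the job is handed in when it is done.

Besides the shell and the picture viewer there is one more tool, called after ">>>" as a command line: name --pt "numbers of a row" for each row, then --argument value for the rest. step_arm: Moves the arm, as the interface text tells. Its arguments: {"type":"object","properties":{"steps":{"type":"array"},"newtons":{"type":"number"}},"required":["steps"]}

```bash
mkdir -p pics; ls
cat > h.py <<'E'
import numpy as np, cv2
from cell import ctrl
def grab(n,save=None):
    f=ctrl.grab_frame(n)
    if save: cv2.imwrite('pics/'+save,cv2.cvtColor(f['color'],cv2.COLOR_RGB2BGR))
    return f
def ray(f,u,v,z):
    K=np.array(f['intrinsics']);T=np.array(f['cam_to_world'])
    d=T[:3,:3]@np.linalg.solve(K,[u,v,1.]);o=T[:3,3]
    return o+d*(z-o[2])/d[2]
def proj(f,p):
    K=np.array(f['intrinsics']);T=np.array(f['cam_to_world'])
    c=K@(T[:3,:3].T@(np.array(p)-T[:3,3]));return c[:2]/c[2]
E
python3 - <<'E'
from h import *
for n in('top','scene'):
    f=grab(n,n+'0.png');T=np.array(f['cam_to_world']);print(n,T.round(3).tolist(),np.array(f['intrinsics'])[0])
s=ctrl.observe();print(s['eef_pos'],s['ee_rot'],s['finger_gap'],ctrl.finger_overhang)
E
```

```text
pics
top [[-0.013, -0.984, 0.178, 0.352], [-1.0, 0.012, -0.009, 0.001], [0.006, -0.178, -0.984, 1.151], [0.0, 0.0, 0.0, 1.0]] [392.57826472   0.         277.06348747]
scene [[0.899, -0.281, 0.337, 0.192], [-0.439, -0.597, 0.672, -0.675], [0.012, -0.751, -0.66, 0.757], [0.0, 0.0, 0.0, 1.0]] [441.30721253   0.         277.4097357 ]
[0.25333602 0.59802088 0.22668399] [[-9.20774739e-01  3.90094214e-01 -6.19418139e-04]
 [ 3.90094705e-01  9.20773503e-01 -1.50880387e-03]
 [-1.82318493e-05 -1.63090023e-03 -9.99998670e-01]] 0.09407960088103375 0.022
```

View pics/top0.png

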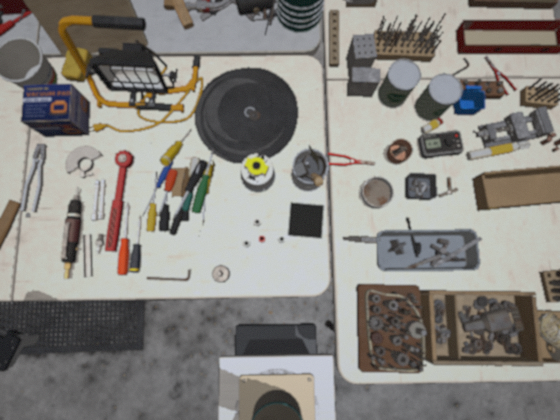

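View pics/scene0.png

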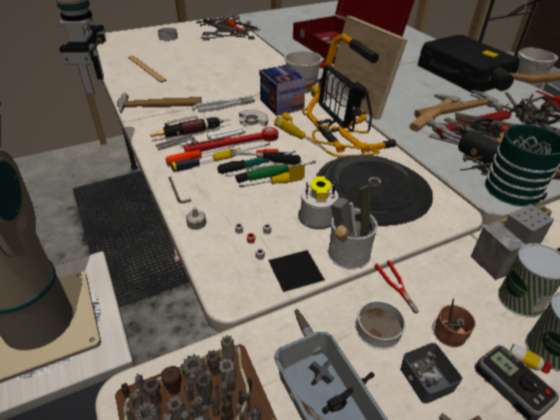

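The top view shows the cap at (256,165), mat at (306,220), bare nuts near (257,222), (247,243) and (282,239), a red nut at (262,239), and the puck at (221,273). The tin candidate is at (376,192). The scene view agrees: the cap is at (320,188) and the tin at (380,322).

Run:
```python
from h import *
t=cv2.imread('pics/top0.png');s=cv2.imread('pics/scene0.png')
a=cv2.resize(t[145:260,200:400],(800,460),interpolation=cv2.INTER_CUBIC)
b=cv2.resize(s[165:350,220:420],(648,600),interpolation=cv2.INTER_CUBIC)
cv2.imwrite('pics/topc.png',a);cv2.imwrite('pics/scenec.png',b)
f=grab('top');g=grab('scene')
def blobs(img,mask,lo,hi,roi):
    n,l,st,c=cv2.connectedComponentsWithStats(mask.astype(np.uint8))
    return [(c[i],st[i]) for i in range(1,n) if lo<st[i,4]<hi and roi[0]<c[i][0]<roi[2] and roi[1]<c[i][1]<roi[3]]
for nm,F,roi in(('top',f,(200,140,420,260)),('scene',g,(220,150,420,350))):
    hsv=cv2.cvtColor(F['color'],cv2.COLOR_RGB2HSV);h,S,v=cv2.split(hsv)
    for k,m in(('yel',(h>20)&(h<35)&(S>150)&(v>120)),('blk',(v<45)),('red',((h<8)|(h>172))&(S>120)&(v>60)),('nonwhite',v<150)):
        for c,st in blobs(F,m,3,2500,roi): print(nm,k,c.round(1),st.tolist(),ray(F,*c,{'yel':.1,'blk':.004,'red':.02,'nonwhite':.01}[k]).round(3))
```

```text
top yel [256.1 165.7] [246, 158, 22, 17, 223] [0.67  0.048 0.1  ]
top yel [209.5 171. ] [209, 168, 2, 7, 8] [0.657 0.177 0.1  ]
top blk [255.8 164.8] [255, 164, 3, 3, 4] [0.703 0.053 0.004]
top blk [305.7 220.1] [290, 205, 32, 31, 646] [ 0.531 -0.094  0.004]
top blk [416.6 244.6] [416, 244, 3, 3, 5] [ 0.454 -0.417  0.004]
top blk [415.6 250.1] [415, 248, 2, 5, 7] [ 0.438 -0.413  0.004]
top red [338.1 155.1] [328, 153, 22, 6, 29] [ 0.725 -0.195  0.02 ]
top red [356.1 161.4] [354, 160, 5, 3, 10] [ 0.705 -0.248  0.02 ]
top red [338.9 163.8] [330, 163, 21, 2, 24] [ 0.698 -0.196  0.02 ]
top red [261.9 238.4] [261, 237, 3, 4, 7] [0.476 0.036 0.02 ]
top nonwhite [398.1 151.2] [384, 139, 29, 26, 475] [ 0.739 -0.38   0.01 ]
top nonwhite [347.  157.8] [345, 157, 5, 3, 5] [ 0.719 -0.224  0.01 ]
top nonwhite [256.  165.2] [252, 162, 9, 8, 51] [0.699 0.052 0.01 ]
top nonwhite [368.1 163.2] [363, 162, 11, 3, 23] [ 0.702 -0.287  0.01 ]
top nonwhite [258.8 184.1] [241, 170, 34, 22, 265] [0.64  0.044 0.01 ]
top nonwhite [253.9 176. ] [248, 174, 18, 6, 48] [0.666 0.059 0.01 ]
top nonwhite [376.  192.4
[... 1773 characters left out ...]
 [256, 183, 4, 1, 4] [0.582 0.23  0.01 ]
scene nonwhite [306.7 189.9] [305, 182, 5, 17, 49] [0.692 0.145 0.01 ]
scene nonwhite [244.7 185.3] [239, 184, 16, 4, 28] [0.546 0.236 0.01 ]
scene nonwhite [238.6 228.6] [235, 224, 8, 10, 66] [0.464 0.08  0.01 ]
scene nonwhite [266.8 229. ] [263, 224, 9, 11, 72] [0.526 0.049 0.01 ]
scene nonwhite [250.6 238.7] [247, 234, 9, 10, 67] [0.477 0.035 0.01 ]
scene nonwhite [259.6 254.2] [255, 249, 10, 11, 85] [ 0.475 -0.022  0.01 ]
scene nonwhite [295.5 270.5] [268, 250, 57, 42, 1524] [ 0.527 -0.102  0.01 ]
scene nonwhite [390.1 269.8] [380, 261, 21, 23, 105] [ 0.721 -0.192  0.01 ]
scene nonwhite [379.7 324.6] [355, 302, 50, 47, 1807] [ 0.613 -0.302  0.01 ]
```

View pics/topc.png

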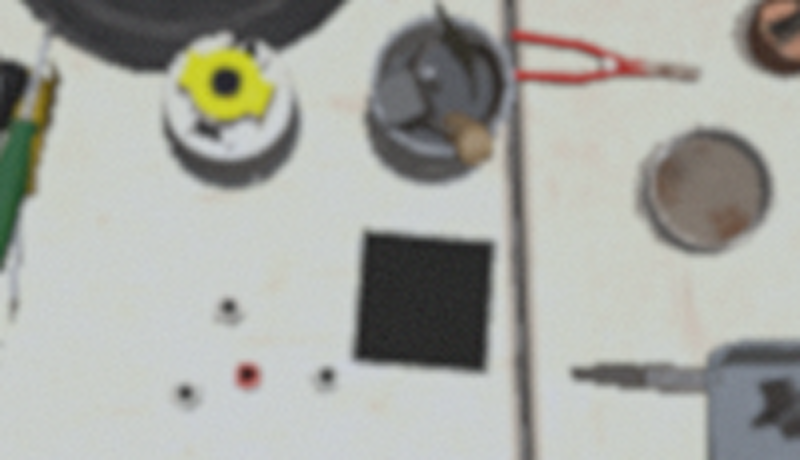

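View pics/scenec.png

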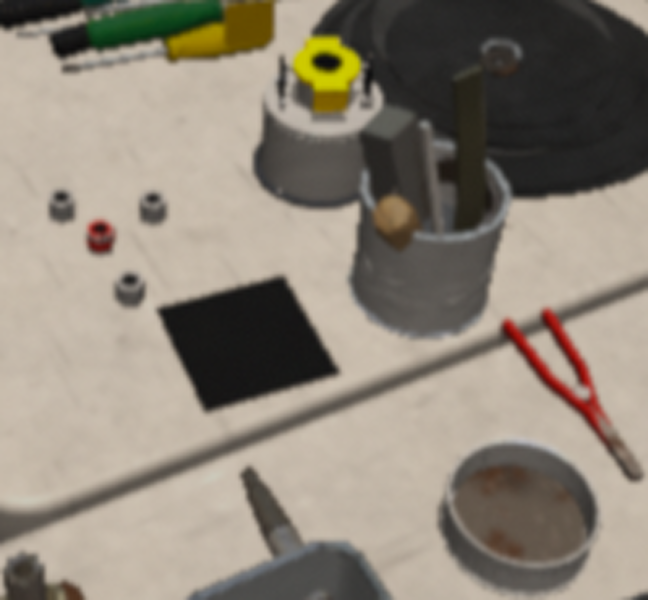

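The crops show the cap's dark tabs at about (262,47) and (207,128) in the top crop. They also show the tin at (706,190), and a solid tool can near (440,100) that I need to keep clear of.

```bash
cat >> h.py <<'E'
def tri(f,a,g,b):
    A=[];B=[]
    M=np.zeros((3,3));r=np.zeros(3)
    for F,p in((f,a),(g,b)):
        T=np.array(F['cam_to_world']);d=T[:3,:3]@np.linalg.solve(np.array(F['intrinsics']),[*p,1.]);d/=np.linalg.norm(d)
        P=np.eye(3)-np.outer(d,d);M+=P;r+=P@T[:3,3]
    return np.linalg.solve(M,r)
E
python3 - <<'E'
from h import *
f=grab('top');g=grab('scene')
tc=lambda u,v:(200+(u+.5)/4-.5,145+(v+.5)/4-.5)
sc=lambda u,v:(220+u/3.24,165+v/3.243)
for n,a,b in(('capcentre',(226,80),(326,60)),('tab1',(207,128),(283,80)),('tab2',(262,47),(368,80)),('armR',(266,108),(330,100)),('cantool',(440,15),(468,70)),('wood',(470,140),(396,215)),('tinrim',(712,188),(524,500)),('canrim',(440,85),(432,185))):
    print(n,tri(f,tc(*a),g,sc(*b)).round(3))
print('can bottom edge',ray(g,*sc(425,335),0).round(3),ray(g,*sc(355,290),0).round(3),ray(g,*sc(490,285),0).round(3))
print('pot base',[ray(g,*sc(*p),0.005).round(3).tolist() for p in((256,165),(320,203))])
K=cv2.cvtColor(f['color'],cv2.COLOR_RGB2GRAY)
# screwdriver extents
for p in((213,155),(213,190),(207,215),(148,228),(165,140)): print(p,ray(f,*p,.02).round(3))
for F,a in((f,'top'),(g,'scene')):
    for ang in range(0,180,15):
        pass
# dark pixels near cap
for F,c in((f,(256,165)),(g,(320,190))):
    c=np.array(c);v=F['color'].max(2)
    ys,xs=np.where(v<75);k=np.hypot(xs-c[0],ys-c[1])<22
    pts=np.stack([xs[k],ys[k]],1);print(len(pts))
    m=np.zeros(v.shape,np.uint8);m[pts[:,1],pts[:,0]]=1
    n,l,st,ct=cv2.connectedComponentsWithStats(m)
    for i in range(1,n): print(ct[i].round(1),st[i,4],ray(F,*ct[i],.1).round(3))
E
```

```text
capcentre [0.672 0.048 0.105]
tab1 [0.643 0.062 0.085]
tab2 [0.697 0.024 0.095]
armR [0.657 0.02  0.091]
cantool [ 0.688 -0.094  0.189]
wood [ 0.627 -0.12   0.106]
tinrim [ 0.609 -0.305  0.033]
canrim [ 0.668 -0.101  0.101]
can bottom edge [ 0.65  -0.143  0.   ] [ 0.628 -0.084 -0.   ] [ 0.72  -0.122  0.   ]
pot base [[0.625, 0.063, 0.005], [0.648, 0.003, 0.005]]
(213, 155) [0.73  0.181 0.02 ]
(213, 190) [0.622 0.179 0.02 ]
(207, 215) [0.547 0.195 0.02 ]
(148, 228) [0.511 0.365 0.02 ]
(165, 140) [0.778 0.326 0.02 ]
356
[254.2 150.8] 313 [0.714 0.053 0.1  ]
[262.  156.5] 2 [0.697 0.031 0.1  ]
[256.  165.2] 23 [0.672 0.048 0.1  ]
[250.8 176.8] 4 [0.639 0.063 0.1  ]
[247.7 184.3] 13 [0.618 0.071 0.1  ]
[254. 186.] 1 [0.613 0.054 0.1  ]
347
[332.1 180. ] 270 [0.708 0.054 0.1  ]
[320.4 183.6] 28 [0.674 0.053 0.1  ]
[306.6 189.3] 11 [0.632 0.048 0.1  ]
[313.4 193.5] 17 [0.639 0.026 0.1  ]
[303.7 203.5] 10 [0.6   0.004 0.1  ]
[332.3 206.9] 11 [ 0.654 -0.035  0.1  ]
```

```bash
cat >> h.py <<'E'
def plan(x,y,z,yaw=None):
    """turn (about tool z) first, then shift in cm in tool axes after that turn"""
    s=ctrl.observe();R=np.array(s['ee_rot']);p=np.array(s['eef_pos'])
    cur=np.degrees(np.arctan2(R[1,1],R[0,1]));d=0.
    if yaw is not None:
        d=(yaw-cur+180)%360-180
    tz=-np.radians(d);c,q=np.cos(tz),np.sin(tz)
    R2=R@np.array([[c,-q,0],[q,c,0],[0,0,1]])
    sh=R2.T@(np.array([x,y,z])-p)*100
    print('t%.1f pos'%s['time_s'],p.round(4),'yaw %.1f gap %.1f turn %.3f shift_cm'%(cur,s['finger_gap']*1e3,tz),sh.round(2),'tilt',R[:2,2].round(4),'j7 %.2f'%s['joint_positions'][6],'F',np.round(s['wrist_force'],1),'grip %.1f'%s['grip_force'])
    return sh,tz
E
python3 - <<'E'
from h import *
plan(.671,.047,.25,-31)
f=grab('top');g=grab('scene')
for F in(f,g):
    h,S,v=cv2.split(cv2.cvtColor(F['color'],cv2.COLOR_RGB2HSV))
    ys,xs=np.where((h>20)&(h<35)&(S>150)&(v>110))
    W=np.array([ray(F,a,b,.1)[:2] for a,b in zip(xs,ys)]);W=W[np.hypot(*(W-[.67,.047]).T)<.045]
    d=W-W.mean(0);e,V=np.linalg.eigh(d.T@d);print(W.mean(0).round(4),np.degrees(np.arctan2(V[1,1],V[0,1])),np.sqrt(e/len(W)))
E
```

```text
t0.3 pos [0.2535 0.5983 0.2272] yaw 67.0 gap 93.9 turn 1.711 shift_cm [-25.76  64.18  -2.26] tilt [-0.0003 -0.0006] j7 -0.02 F [-0.1  0.4 -0.3] grip 0.0
[0.6702 0.0475] 65.73862491413198 [0.01228228 0.01582993]
[0.6698 0.0448] 61.937986708393204 [0.01227707 0.02287681]
```

>>> step_arm --pt "0 0 -0.3 0 0 0.168 0" --pt "0 0 -0.3 0 0 0.168 0" --pt "0 0 -0.3 0 0 0.168 0" --pt "0 0 -0.3 0 0 0.168 0" --pt "0 0 -0.3 0 0 0.168 0" --pt "0 0 -0.3 0 0 0.168 0" --pt "0 0 -0.3 0 0 0.168 0" --pt "0 0 -0.3 0 0 0.168 0" --pt "0 0 -0.3 0 0 0.168 0" --pt "0 0 0 0 0 0.168 0"

```text
time_s: 1.65
eef_pos: [0.2535, 0.5987, 0.2548]
ee_rot: [[0.493, 0.87, -0.0], [0.87, -0.493, 0.001], [0.0, -0.0, -1.0]]
wrist_force: [-0.3, -0.8, 0.6]
finger_gap: 0.0939
grip_force: 0.0
```

>>> step_arm --pt "-2.1 5.2 0 0 0 0 0" --pt "-2.1 5.2 0 0 0 0 0" --pt "-2.1 5.2 0 0 0 0 0" --pt "-2.1 5.2 0 0 0 0 0" --pt "-2.1 5.2 0 0 0 0 0" --pt "-2.1 5.2 0 0 0 0 0" --pt "-2.1 5.2 0 0 0 0 0" --pt "-2.1 5.2 0 0 0 0 0" --pt "-2.1 5.2 0 0 0 0 0" --pt "-2.1 5.2 0 0 0 0 0" --pt "-2.1 5.2 0 0 0 0 0" --pt "0 0 0 0 0 0 0"

```text
time_s: 3.15
eef_pos: [0.6423, 0.1112, 0.2546]
ee_rot: [[0.495, 0.869, 0.002], [0.869, -0.495, -0.004], [-0.002, 0.003, -1.0]]
wrist_force: [-0.3, -0.3, 0.0]
finger_gap: 0.094
grip_force: 0.0
```

```bash
python3 -c "
from h import *
plan(.671,.047,.15,-29)"
```

```text
t3.1 pos [0.6423 0.1112 0.2546] yaw -29.7 gap 94.0 turn -0.012 shift_cm [-4.19  5.59 10.48] tilt [ 0.0019 -0.0037] j7 -0.45 F [-0.3 -0.3  0. ] grip 0.0
```

>>> step_arm --pt "-2.1 2.8 0 0 0 0 0" --pt "-2.1 2.8 0 0 0 0 0" --pt "0 0 3 0 0 0 0" --pt "0 0 3 0 0 0 0" --pt "0 0 3 0 0 0 0" --pt "0 0 1.4 0 0 0 0" --pt "0 0 0 0 0 0 0" --pt "0 0 0 0 0 0 0"

```text
time_s: 4.15
eef_pos: [0.6692, 0.0539, 0.1517]
ee_rot: [[0.488, 0.873, 0.002], [0.873, -0.488, 0.0], [0.001, 0.002, -1.0]]
wrist_force: [0.3, 0.6, -0.3]
finger_gap: 0.0943
grip_force: 0.0
```

Run:
```python
from h import *
plan(.671,.047,.106,-29)
a=grab('top')['color'][110:215,180:330];b=grab('scene')['color'][100:260,260:400]
im=np.hstack([cv2.resize(a,(429,300),interpolation=3),cv2.resize(b,(340,389),interpolation=3)[:300]])
cv2.imwrite('pics/ap.png',im[:,:,::-1])
```

```text
t4.2 pos [0.6692 0.0539 0.1517] yaw -29.2 gap 94.3 turn -0.004 shift_cm [-0.52  0.48  4.57] tilt [0.0021 0.0002] j7 -0.31 F [ 0.3  0.6 -0.3] grip 0.0
```

View pics/ap.png

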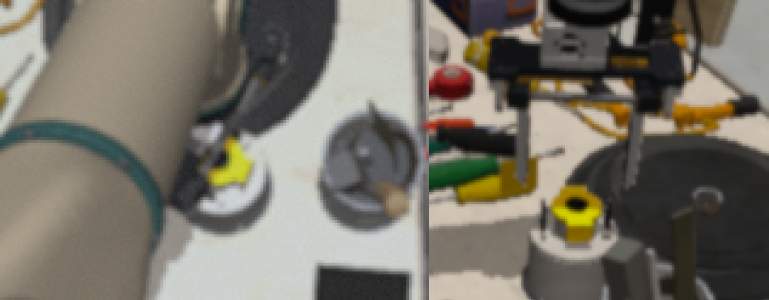

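The gripper is over the cap with its fingers in line with the tabs (scene half of the picture: fingers near (525,170) and (635,170), cap at (577,205)). I'll descend and squeeze.

>>> step_arm --pt "-0.5 0.5 0 0 0 0 0" --pt "0 0 0 0 0 0 0" --pt "0 0 1.5 0 0 0 0" --pt "0 0 1.5 0 0 0 0" --pt "0 0 1.5 0 0 0 0" --pt "0 0 0 0 0 0 0" --pt "0 0 0 0 0 0 60" --pt "0 0 0 0 0 0 120" --pt "0 0 0 0 0 0 120" --pt "0 0 0 0 0 0 120" --pt "0 0 0 0 0 0 120" --pt "0 0 0 0 0 0 120" --newtons 35

```text
time_s: 5.75
eef_pos: [0.6707, 0.0469, 0.106]
ee_rot: [[0.488, 0.873, 0.001], [0.873, -0.488, 0.0], [0.001, 0.001, -1.0]]
wrist_force: [-0.7, 0.4, 5.5]
finger_gap: 0.0594
grip_force: 35.0
```

```bash
python3 -c "
from h import *
plan(.671,.047,.106,-29)
print(ctrl.observe()['ft_torque'])"
```

```text
t5.8 pos [0.6707 0.0469 0.106 ] yaw -29.2 gap 59.4 turn -0.004 shift_cm [0.03 0.02 0.  ] tilt [0.0009 0.0001] j7 -0.28 F [-0.7  0.4  5.5] grip 35.0
[0.00281737 0.2125802  0.02080117]
```

>>> step_arm --pt "0 0 0 0 0 -0.1 130" --pt "0 0 0 0 0 -0.1 130" --pt "0 0 0 0 0 -0.1 130" --pt "0 0 0 0 0 -0.1 130" --pt "0 0 0 0 0 -0.1 130" --pt "0 0 0 0 0 -0.1 130" --pt "0 0 0 0 0 -0.1 130" --pt "0 0 0 0 0 -0.1 130" --pt "0 0 0 0 0 -0.1 130" --pt "0 0 0 0 0 -0.1 130" --pt "0 0 0 0 0 -0.1 130" --pt "0 0 0 0 0 0 130" --newtons 40

```text
time_s: 7.25
eef_pos: [0.6709, 0.0467, 0.1061]
ee_rot: [[-0.555, 0.832, 0.001], [0.832, 0.555, 0.0], [-0.0, 0.001, -1.0]]
wrist_force: [0.4, 0.7, 4.7]
finger_gap: 0.0594
grip_force: 40.0
```

```bash
python3 -c "
from h import *
plan(.671,.047,.16)
print(ctrl.observe()['ft_torque'])"
```

```text
t7.2 pos [0.6709 0.0467 0.1061] yaw 33.7 gap 59.4 turn -0.000 shift_cm [ 0.02  0.03 -5.39] tilt [0.0014 0.0004] j7 0.57 F [0.4 0.7 4.7] grip 40.0
[-0.03575355  0.01915565  0.0467236 ]
```

Turned 63° with the tabs still home. Lifting now.

>>> step_arm --pt "0 0 -0.7 0 0 0 130" --pt "0 0 -0.7 0 0 0 130" --pt "0 0 -0.9 0 0 0 130" --pt "0 0 -1 0 0 0 130" --pt "0 0 -1.5 0 0 0 130" --pt "0 0 -2 0 0 0 130" --pt "0 0 -2 0 0 0 130" --pt "0 0 -2 0 0 0 130" --pt "0 0 -2 0 0 0 130" --pt "0 0 0 0 0 0 130"

```text
time_s: 8.5
eef_pos: [0.6715, 0.0468, 0.2359]
ee_rot: [[-0.556, 0.831, 0.004], [0.831, 0.556, 0.0], [-0.002, 0.004, -1.0]]
wrist_force: [0.2, -1.4, -2.3]
finger_gap: 0.0593
grip_force: 40.0
```

Run:
```python
from h import *
plan(.531,-.095,.23,-2)
b=grab('scene')['color'][60:260,240:400]
cv2.imwrite('pics/lift.png',cv2.resize(b,(480,600),interpolation=3)[:,:,::-1])
```

```text
t8.5 pos [0.6715 0.0468 0.2359] yaw 33.8 gap 59.3 turn 0.625 shift_cm [-14.66 -13.54   0.53] tilt [0.0042 0.0003] j7 0.56 F [ 0.2 -1.4 -2.3] grip 40.0
```

View pics/lift.png

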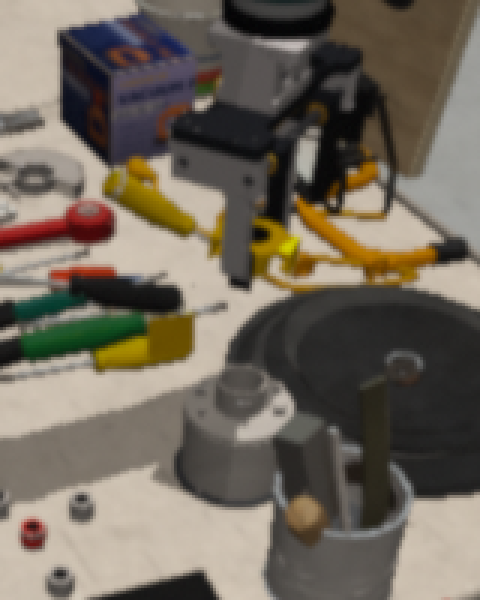

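The cap is off: it hangs yellow between the fingers at about (250,245), with the bare neck at (240,385). I'll turn clear of the can and carry it to the mat.

>>> step_arm --pt "0 0 0 0 0 -0.14 130" --pt "0 0 0 0 0 -0.14 130" --pt "0 0 0 0 0 -0.14 130" --pt "0 0 0 0 0 -0.14 130" --pt "0 0 0 0 0 -0.14 130" --pt "0 0 0 0 0 -0.14 130" --pt "0 0 0 0 0 -0.14 130" --pt "0 0 0 0 0 0 130"

```text
time_s: 9.55
eef_pos: [0.6696, 0.0466, 0.2324]
ee_rot: [[-1.0, 0.002, -0.002], [0.002, 1.0, 0.0], [0.002, 0.0, -1.0]]
wrist_force: [-0.1, -0.4, -1.8]
finger_gap: 0.0594
grip_force: 40.0
```

Run:
```python
from h import *
plan(.5305,-.0955,.15)
```

```text
t9.6 pos [0.6696 0.0466 0.2324] yaw 89.9 gap 59.4 turn -0.000 shift_cm [ 13.86 -14.25   8.26] tilt [-0.0021  0.0002] j7 1.38 F [-0.1 -0.4 -1.8] grip 40.0
```

>>> step_arm --pt "3.5 -3.5 0 0 0 0 130" --pt "3.5 -3.5 0 0 0 0 130" --pt "3.5 -3.5 0 0 0 0 130" --pt "3.4 -3.7 0 0 0 0 130" --pt "0 0 3 0 0 0 130" --pt "0 0 3 0 0 0 130" --pt "0 0 3 0 0 0 130" --pt "0 0 3 0 0 0 130" --pt "0 0 3 0 0 0 130" --pt "0 0 2 0 0 0 130" --pt "0 0 0 0 0 0 130"

```text
time_s: 10.92
eef_pos: [0.5298, -0.0949, 0.062]
ee_rot: [[-1.0, 0.003, -0.004], [0.003, 1.0, 0.0], [0.004, 0.0, -1.0]]
wrist_force: [0.6, -0.1, -0.5]
finger_gap: 0.0595
grip_force: 40.0
```

Run:
```python
from h import *
plan(.5305,-.0955,.038)
```

```text
t10.9 pos [ 0.5298 -0.0949  0.062 ] yaw 89.8 gap 59.5 turn -0.000 shift_cm [-0.08 -0.06  2.4 ] tilt [-0.0037  0.0002] j7 1.56 F [ 0.6 -0.1 -0.5] grip 40.0
```

>>> step_arm --pt "0 0 1 0 0 0 130" --pt "0 0 0.7 0 0 0 130" --pt "0 0 0.4 0 0 0 130" --pt "0 0 0.25 0 0 0 130" --pt "0 0 0 0 0 0 130"

```text
time_s: 11.55
eef_pos: [0.5312, -0.095, 0.0399]
ee_rot: [[-1.0, 0.001, -0.0], [0.001, 1.0, 0.0], [0.0, 0.0, -1.0]]
wrist_force: [-0.8, 0.6, -0.7]
finger_gap: 0.0593
grip_force: 40.0
```

Run:
```python
from h import *
plan(.5305,-.0955,.037)
```

```text
t11.6 pos [ 0.5312 -0.095   0.0399] yaw 89.9 gap 59.3 turn -0.000 shift_cm [ 0.07 -0.05  0.29] tilt [-0.0001  0.    ] j7 1.55 F [-0.8  0.6 -0.7] grip 40.0
```

>>> step_arm --pt "0 0 0.2 0 0 0 130" --pt "0 0 0.1 0 0 0 130" --pt "0 0 0 0 0 0 130" --pt "0 0 0 0 0 0 75" --pt "0 0 0 0 0 0 40" --pt "0 0 0 0 0 0 0" --pt "0 0 0 0 0 0 0" --pt "0 0 0 0 0 0 0" --pt "0 0 -2 0 0 0 0" --pt "0 0 -3 0 0 0 0" --pt "0 0 -4 0 0 0 0" --pt "0 0 -4 0 0 0 0"

```text
time_s: 13.05
eef_pos: [0.5309, -0.095, 0.1681]
ee_rot: [[-1.0, 0.001, -0.0], [0.001, 1.0, 0.0], [0.0, 0.0, -1.0]]
wrist_force: [-0.2, 0.6, -0.4]
finger_gap: 0.0941
grip_force: 0.0
```

Run:
```python
from h import *
plan(.476,-.021,.1,90)
f=grab('scene')['color'];g=grab('top')['color']
im=np.hstack([cv2.resize(f[190:340,200:350],(400,400),interpolation=3),cv2.resize(g[140:290,200:350],(400,400),interpolation=3)])
cv2.imwrite('pics/mat.png',im[:,:,::-1])
```

```text
t13.1 pos [ 0.5309 -0.095   0.1681] yaw 90.0 gap 94.1 turn -0.001 shift_cm [5.49 7.4  6.81] tilt [-0.0004  0.0001] j7 1.59 F [-0.2  0.6 -0.4] grip 0.0
```

View pics/mat.png

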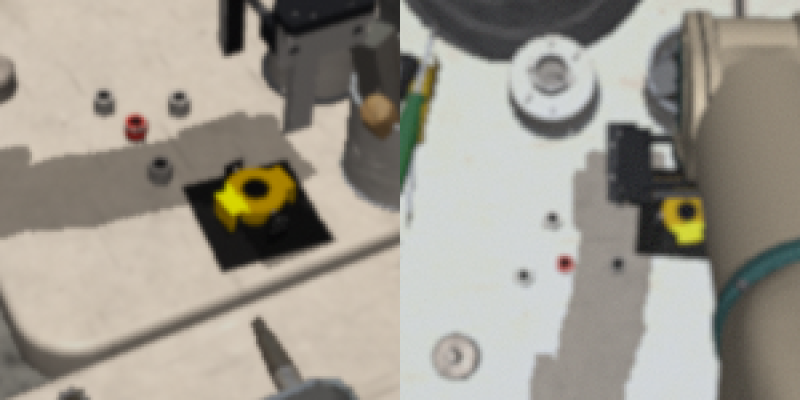

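The cap stands right way up at the mat's middle (scene half (255,190)), and the nuts haven't moved. Next is bare nut B at (.4755,-.0215).

>>> step_arm --pt "2.7 3.7 0 0 0 0 130" --pt "2.8 3.65 2 0 0 0 130" --pt "0 0 5 0 0 0 130" --pt "0 0 4 0 0 0 130" --pt "0 0 2 0 0 0 130" --pt "0 0 0 0 0 0 130" --newtons 20

```text
time_s: 13.9
eef_pos: [0.4746, -0.0214, 0.0353]
ee_rot: [[-1.0, 0.0, -0.004], [0.0, 1.0, -0.0], [0.004, -0.0, -1.0]]
wrist_force: [-0.0, -0.5, 0.0]
finger_gap: 0.046
grip_force: 0.0
```

```bash
cat >> h.py <<'E'
def nuts(views=('top','scene'),roi=(.38,.60,-.06,.14),th=120):
    for n in views:
        F=grab(n);v=F['color'].max(2);k,l,st,c=cv2.connectedComponentsWithStats((v<th).astype(np.uint8))
        hsv=cv2.cvtColor(F['color'],cv2.COLOR_RGB2HSV)
        for i in range(1,k):
            p=ray(F,*c[i],.012)
            if 3<st[i,4]<120 and roi[0]<p[0]<roi[1] and roi[2]<p[1]<roi[3]:
                print(n,p[:2].round(4),st[i,4],'S %d'%hsv[...,1][l==i].max())
E
python3 - <<'E'
from h import *
plan(.4755,-.0215,.025,90)
nuts()
E
```

```text
t13.9 pos [ 0.4746 -0.0214  0.0353] yaw 90.0 gap 46.0 turn -0.000 shift_cm [-0.09 -0.01  1.03] tilt [-0.0042 -0.    ] j7 1.40 F [-0.  -0.5  0. ] grip 0.0
top [0.4254 0.0763] 4 S 17
top [0.423  0.0071] 5 S 48
top [0.384  0.0066] 6 S 48
scene [0.4625 0.0762] 75 S 39
```

Lower, close and lift. On the way up I'll watch the opening: a nut held flat to flat reads 19 mm.

>>> step_arm --pt "-0.1 0 0.6 0 0 0 130" --pt "0 0 0.3 0 0 0 130" --pt "0 0 0 0 0 0 130" --pt "0 0 0 0 0 0 220" --pt "0 0 0 0 0 0 220" --pt "0 0 0 0 0 0 220" --pt "0 0 0 0 0 0 220" --pt "0 0 0 0 0 0 220" --pt "0 0 -2 0 0 0 220" --pt "0 0 -4 0 0 0 220" --pt "0 0 -5 0 0 0 220" --pt "0 0 -2 0 0 0 220" --newtons 25

```text
time_s: 15.5
eef_pos: [0.4783, -0.0216, 0.1604]
ee_rot: [[-1.0, 0.001, 0.004], [0.001, 1.0, -0.0], [-0.004, -0.0, -1.0]]
wrist_force: [0.7, -0.2, -0.9]
finger_gap: 0.0212
grip_force: 25.0
```

Run:
```python
from h import *
plan(.671,.047,.15)
nuts(('scene',))
f=grab('top');
im=f['color'];g=cv2.cvtColor(im,cv2.COLOR_RGB2GRAY)
cs=cv2.HoughCircles(cv2.GaussianBlur(cv2.resize(g[140:210,225:290],None,fx=8,fy=8,interpolation=3),(9,9),2),3,1,20,param1=80,param2=25,minRadius=40,maxRadius=90)
if cs is not None:
    for c in cs[0][:5]:
        u,v=225+(c[0]+.5)/8-.5,140+(c[1]+.5)/8-.5;print((u,v),c[2]/8,'neck?',ray(f,u,v,.098).round(4))
```

```text
t15.5 pos [ 0.4783 -0.0216  0.1604] yaw 89.9 gap 21.2 turn -0.000 shift_cm [-19.26   6.88   1.11] tilt [ 0.0036 -0.    ] j7 1.44 F [ 0.7 -0.2 -0.9] grip 25.0
scene [0.5245 0.047 ] 97 S 40
scene [0.4636 0.0763] 82 S 40
scene [0.4762 0.0336] 96 S 203
scene [0.5398 0.0079] 4 S 45
scene [0.5003 0.0178] 7 S 41
```

>>> step_arm --pt "-4 1.4 0 0 0 0 220" --pt "-4 1.4 0 0 0 0 220" --pt "-4 1.4 0 0 0 0 220" --pt "-4 1.4 0 0 0 0 220" --pt "-3.2 1.3 0 0 0 0 220" --pt "0 0 0 0 0 0 220" --pt "0 0 1.5 0 0 0 220" --pt "0 0 1 0 0 0 220" --pt "0 0 0 0 0 0 220"

```text
time_s: 16.73
eef_pos: [0.6676, 0.0466, 0.1314]
ee_rot: [[-1.0, 0.001, -0.003], [0.001, 1.0, -0.001], [0.003, -0.001, -1.0]]
wrist_force: [0.4, -1.1, -1.0]
finger_gap: 0.0214
grip_force: 25.0
```

Run:
```python
from h import *
plan(.671,.047,.126)
b=grab('scene')['color'][120:260,250:400]
cv2.imwrite('pics/pot1.png',cv2.resize(b,(600,560),interpolation=3)[:,:,::-1])
```

```text
t16.7 pos [0.6676 0.0466 0.1314] yaw 89.9 gap 21.4 turn -0.000 shift_cm [-0.34  0.04  0.54] tilt [-0.0034 -0.0006] j7 1.36 F [ 0.4 -1.1 -1. ] grip 25.0
```

View pics/pot1.png

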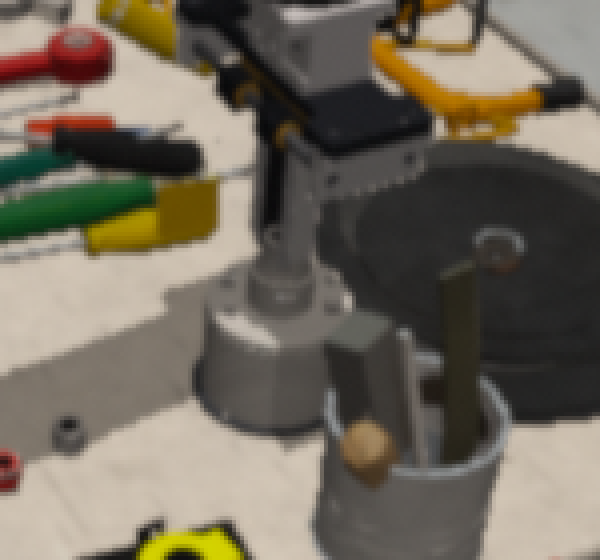

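The fingertips hold the nut right over the neck at about (285,270). A small correction, then release.

>>> step_arm --pt "-0.3 0 0.4 0 0 0 220" --pt "0 0 0 0 0 0 220" --pt "0 0 0 0 0 0 170" --pt "0 0 0 0 0 0 130" --pt "0 0 0 0 0 0 130" --pt "0 0 0 0 0 0 130" --pt "0 0 -2 0 0 0 130" --pt "0 0 -2 0 0 0 130"

```text
time_s: 17.77
eef_pos: [0.6721, 0.0473, 0.1692]
ee_rot: [[-1.0, 0.001, -0.001], [0.001, 1.0, -0.0], [0.001, -0.0, -1.0]]
wrist_force: [0.6, 0.1, 0.0]
finger_gap: 0.0458
grip_force: 0.0
```

Run:
```python
from h import *
plan(.526,.049,.1,90)
nuts(('scene',))
b=grab('scene')['color'][170:250,270:380]
cv2.imwrite('pics/pot2.png',cv2.resize(b,None,fx=5,fy=5,interpolation=3)[:,:,::-1])
```

```text
t17.8 pos [0.6721 0.0473 0.1692] yaw 90.0 gap 45.8 turn -0.001 shift_cm [14.61  0.17  6.93] tilt [-0.0006 -0.    ] j7 1.37 F [0.6 0.1 0. ] grip 0.0
scene [0.4496 0.1122] 8 S 41
scene [0.4639 0.0799] 108 S 40
scene [0.5258 0.0512] 83 S 40
scene [0.4089 0.0766] 6 S 39
scene [0.4759 0.0332] 45 S 205
scene [0.4197 0.0676] 4 S 39
```

View pics/pot2.png

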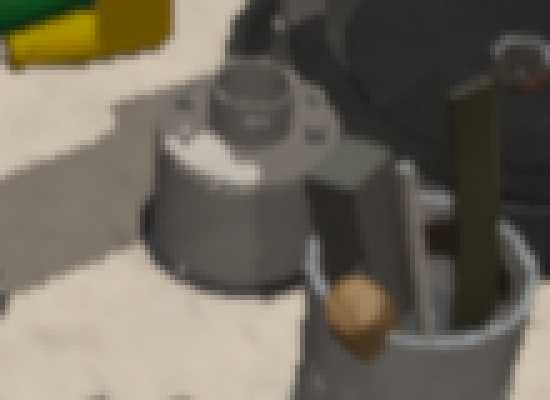

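The neck and collar are clear at about (252,90), so the nut went in. Next is nut A.

>>> step_arm --pt "4 0.1 0 0 0 0 130" --pt "4 0.1 0 0 0 0 130" --pt "4 0.1 0 0 0 0 130" --pt "2.5 0 2 0 0 0 130" --pt "0 0 4.5 0 0 0 130" --pt "0 0 4 0 0 0 130" --pt "0 0 1.8 0 0 0 130" --pt "0 0 0 0 0 0 130"

```text
time_s: 18.88
eef_pos: [0.5258, 0.0504, 0.0442]
ee_rot: [[-1.0, 0.001, -0.004], [0.001, 1.0, -0.0], [0.004, -0.0, -1.0]]
wrist_force: [-0.1, 0.5, -0.3]
finger_gap: 0.0462
grip_force: 0.0
```

Run:
```python
from h import *
plan(.527,.050,.025,90)
```

```text
t18.9 pos [0.5258 0.0504 0.0442] yaw 90.0 gap 46.2 turn -0.001 shift_cm [-0.13 -0.04  1.92] tilt [-0.0038 -0.0005] j7 1.28 F [-0.1  0.5 -0.3] grip 0.0
```

>>> step_arm --pt "-0.1 0 1.2 0 0 0 130" --pt "0 0 0.6 0 0 0 130" --pt "0 0 0 0 0 0 130" --pt "0 0 0 0 0 0 220" --pt "0 0 0 0 0 0 220" --pt "0 0 0 0 0 0 220" --pt "0 0 0 0 0 0 220" --pt "0 0 0 0 0 0 220" --pt "0 0 -2 0 0 0 220" --pt "0 0 -4 0 0 0 220" --pt "0 0 -5 0 0 0 220" --pt "0 0 -2 0 0 0 220"

```text
time_s: 20.38
eef_pos: [0.5294, 0.0507, 0.1605]
ee_rot: [[-1.0, 0.001, 0.004], [0.001, 1.0, 0.001], [-0.004, 0.001, -1.0]]
wrist_force: [-0.2, -0.1, -1.2]
finger_gap: 0.0211
grip_force: 25.0
```

Run:
```python
from h import *
plan(.671,.047,.127)
```

```text
t20.4 pos [0.5294 0.0507 0.1605] yaw 89.9 gap 21.1 turn -0.000 shift_cm [-14.14  -0.36   3.4 ] tilt [0.0037 0.0005] j7 1.31 F [-0.2 -0.1 -1.2] grip 25.0
```

>>> step_arm --pt "-4 -0.1 0 0 0 0 220" --pt "-4 -0.1 0 0 0 0 220" --pt "-4 -0.1 0 0 0 0 220" --pt "-2.1 0 0 0 0 0 220" --pt "0 0 1.5 0 0 0 220" --pt "0 0 1.4 0 0 0 220" --pt "0 0 0 0 0 0 220" --pt "0 0 0 0 0 0 220" --pt "0 0 0 0 0 0 220"

```text
time_s: 21.5
eef_pos: [0.6695, 0.0474, 0.1296]
ee_rot: [[-1.0, 0.001, 0.001], [0.001, 1.0, 0.0], [-0.001, 0.0, -1.0]]
wrist_force: [0.2, 0.2, 0.7]
finger_gap: 0.021
grip_force: 25.0
```

Run:
```python
from h import *
plan(.671,.047,.127)
```

```text
t21.5 pos [0.6695 0.0474 0.1296] yaw 90.0 gap 21.0 turn -0.000 shift_cm [-0.15 -0.04  0.26] tilt [0.001  0.0001] j7 1.36 F [0.2 0.2 0.7] grip 25.0
```

Release, then move over nut C. I'll lift, back off and check the nuts in the same go.

>>> step_arm --pt "-0.1 0 0.2 0 0 0 220" --pt "0 0 0 0 0 0 220" --pt "0 0 0 0 0 0 170" --pt "0 0 0 0 0 0 130" --pt "0 0 0 0 0 0 130" --pt "0 0 0 0 0 0 130" --pt "0 0 -2 0 0 0 130" --pt "0 0 -2 0 0 0 130" --pt "0 0 0 0 0 0 130"

```text
time_s: 22.62
eef_pos: [0.6715, 0.0475, 0.1685]
ee_rot: [[-1.0, 0.001, 0.003], [0.001, 1.0, 0.0], [-0.003, 0.0, -1.0]]
wrist_force: [-0.3, 0.2, -0.1]
finger_gap: 0.0459
grip_force: 0.0
```

Run:
```python
from h import *
plan(.4645,.0805,.1,90)
nuts(('scene',))
b=grab('scene')['color'][170:260,220:380]
cv2.imwrite('pics/pot3.png',cv2.resize(b,None,fx=5,fy=5,interpolation=3)[:,:,::-1])
```

```text
t22.6 pos [0.6715 0.0475 0.1685] yaw 89.9 gap 45.9 turn -0.001 shift_cm [20.72  3.3   6.78] tilt [0.0033 0.0004] j7 1.37 F [-0.3  0.2 -0.1] grip 0.0
scene [0.4948 0.0805] 100 S 40
scene [0.4086 0.0771] 5 S 39
scene [0.4759 0.0332] 45 S 203
scene [0.4197 0.0676] 4 S 41
```

View pics/pot3.png

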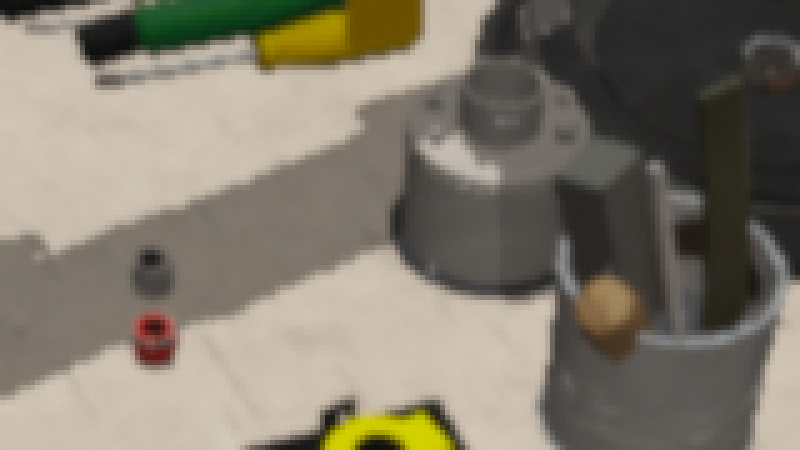

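Both nuts are in the pot. Bare nut C has been knocked aside and now stands at about (152,272) in the crop, roughly (.4955,.082). The red nut hasn't moved. I'll turn to yaw 0 to grip C clear of the red nut.

>>> step_arm --pt "0 0 0 0 0 0.175 130" --pt "0 0 0 0 0 0.175 130" --pt "0 0 0 0 0 0.175 130" --pt "0 0 0 0 0 0.175 130" --pt "0 0 0 0 0 0.175 130" --pt "0 0 0 0 0 0.175 130" --pt "0 0 0 0 0 0.175 130" --pt "0 0 0 0 0 0.175 130" --pt "0 0 0 0 0 0.17 130" --pt "0 0 0 0 0 0 130"

```text
time_s: 23.98
eef_pos: [0.6696, 0.0474, 0.1657]
ee_rot: [[-0.002, 1.0, -0.002], [1.0, 0.002, -0.001], [-0.001, -0.002, -1.0]]
wrist_force: [0.1, 0.7, -0.3]
finger_gap: 0.0459
grip_force: 0.0
```

Run:
```python
from h import *
plan(.4955,.082,.1)
```

```text
t24.0 pos [0.6696 0.0474 0.1657] yaw 0.1 gap 45.9 turn -0.000 shift_cm [  3.5  -17.39   6.6 ] tilt [-0.0021 -0.001 ] j7 0.10 F [ 0.1  0.7 -0.3] grip 0.0
```

>>> step_arm --pt "0.9 -4.35 0 0 0 0 130" --pt "0.9 -4.35 0 0 0 0 130" --pt "0.9 -4.35 0 0 0 0 130" --pt "0.8 -4.3 1 0 0 0 130" --pt "0 0 4 0 0 0 130" --pt "0 0 4 0 0 0 130" --pt "0 0 1.8 0 0 0 130" --pt "0 0 0 0 0 0 130" --pt "0 0 0 0 0 0 130"

```text
time_s: 25.1
eef_pos: [0.4972, 0.0823, 0.0594]
ee_rot: [[-0.001, 1.0, 0.001], [1.0, 0.001, 0.0], [0.0, 0.001, -1.0]]
wrist_force: [0.2, -0.7, 1.1]
finger_gap: 0.0457
grip_force: 0.0
```

Run:
```python
from h import *
plan(.4955,.082,.025)
```

```text
t25.1 pos [0.4972 0.0823 0.0594] yaw 0.1 gap 45.7 turn -0.000 shift_cm [-0.03 -0.17  3.44] tilt [0.0006 0.0002] j7 0.12 F [ 0.2 -0.7  1.1] grip 0.0
```

>>> step_arm --pt "0 -0.15 2 0 0 0 130" --pt "0 0 1.4 0 0 0 130" --pt "0 0 0 0 0 0 130" --pt "0 0 0 0 0 0 220" --pt "0 0 0 0 0 0 220" --pt "0 0 0 0 0 0 220" --pt "0 0 0 0 0 0 220" --pt "0 0 0 0 0 0 220" --pt "0 0 -2 0 0 0 220" --pt "0 0 -4 0 0 0 220" --pt "0 0 -5 0 0 0 220" --pt "0 0 -2.5 0 0 0 220"

```text
time_s: 26.6
eef_pos: [0.4959, 0.0824, 0.162]
ee_rot: [[0.0, 1.0, 0.002], [1.0, -0.0, 0.0], [0.0, 0.002, -1.0]]
wrist_force: [0.1, -0.4, -0.1]
finger_gap: 0.021
grip_force: 25.0
```

Run:
```python
from h import *
plan(.671,.047,.127)
```

```text
t26.6 pos [0.4959 0.0824 0.162 ] yaw -0.0 gap 21.0 turn -0.000 shift_cm [-3.54 17.5   3.54] tilt [0.0023 0.0005] j7 0.05 F [ 0.1 -0.4 -0.1] grip 25.0
```

>>> step_arm --pt "-0.9 4.4 0 0 0 0 220" --pt "-0.9 4.4 0 0 0 0 220" --pt "-0.9 4.4 0 0 0 0 220" --pt "-0.9 4.4 0 0 0 0 220" --pt "0 0 1.5 0 0 0 220" --pt "0 0 1.5 0 0 0 220" --pt "0 0 0 0 0 0 220" --pt "0 0 0 0 0 0 220" --pt "0 0 0 0 0 0 220"

```text
time_s: 27.72
eef_pos: [0.6714, 0.0466, 0.1307]
ee_rot: [[-0.0, 1.0, 0.001], [1.0, 0.0, 0.0], [0.0, 0.001, -1.0]]
wrist_force: [-0.2, 0.9, -0.4]
finger_gap: 0.0212
grip_force: 25.0
```

Run:
```python
from h import *
plan(.671,.047,.127)
```

```text
t27.7 pos [0.6714 0.0466 0.1307] yaw 0.0 gap 21.2 turn -0.000 shift_cm [ 0.04 -0.04  0.37] tilt [0.001  0.0002] j7 0.12 F [-0.2  0.9 -0.4] grip 25.0
```

>>> step_arm --pt "0 0 0.3 0 0 0 220" --pt "0 0 0 0 0 0 220" --pt "0 0 0 0 0 0 170" --pt "0 0 0 0 0 0 130" --pt "0 0 0 0 0 0 130" --pt "0 0 0 0 0 0 130" --pt "0 0 -2 0 0 0 130" --pt "0 0 -2 0 0 0 130" --pt "0 0 0 0 0 0 130"

```text
time_s: 28.85
eef_pos: [0.673, 0.0463, 0.1699]
ee_rot: [[0.0, 1.0, 0.005], [1.0, -0.0, 0.0], [0.0, 0.005, -1.0]]
wrist_force: [0.2, -0.4, -0.2]
finger_gap: 0.0464
grip_force: 0.0
```

Run:
```python
from h import *
plan(.477,.036,.1)
nuts(('scene',))
b=grab('scene')['color'][170:350,220:430]
cv2.imwrite('pics/pot4.png',cv2.resize(b,None,fx=3.3,fy=3.3,interpolation=3)[:,:,::-1])
```

```text
t28.9 pos [0.673  0.0463 0.1699] yaw -0.0 gap 46.4 turn -0.000 shift_cm [ -1.03 -19.64   6.89] tilt [0.005  0.0003] j7 0.11 F [ 0.2 -0.4 -0.2] grip 0.0
scene [0.5913 0.1337] 4 S 41
scene [0.4504 0.1183] 5 S 41
scene [0.4756 0.0325] 43 S 204
```

View pics/pot4.png

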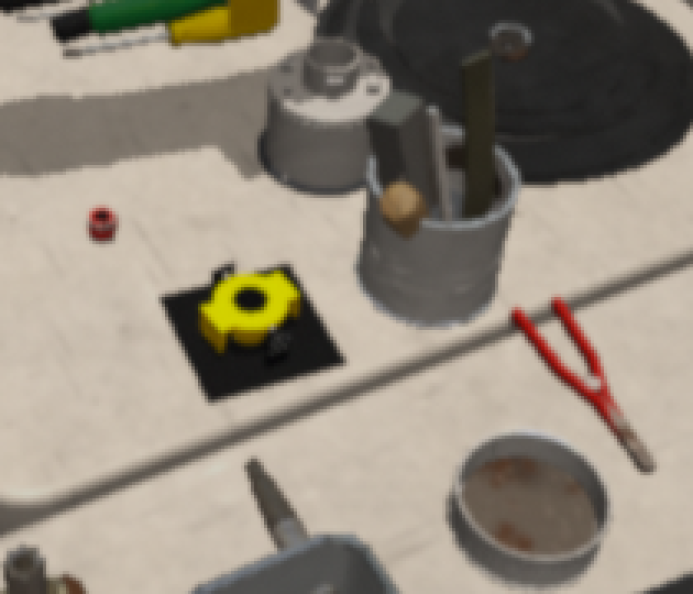

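All the bare nuts are in the pot and the cap stands centred on the mat at (250,310). The red nut is at (103,225) and the tin at (530,495). Now the red nut.

>>> step_arm --pt "-0.2 -4 0 0 0 0 130" --pt "-0.2 -4 0 0 0 0 130" --pt "-0.2 -4 0 0 0 0 130" --pt "-0.2 -4 0 0 0 0 130" --pt "-0.2 -3.6 1 0 0 0 130" --pt "0 0 4.5 0 0 0 130" --pt "0 0 4 0 0 0 130" --pt "0 0 1.8 0 0 0 130" --pt "0 0 0 0 0 0 130" --pt "0 0 0 0 0 0 130"

```text
time_s: 30.2
eef_pos: [0.4755, 0.0363, 0.0543]
ee_rot: [[0.0, 1.0, 0.0], [1.0, -0.0, -0.0], [-0.0, 0.0, -1.0]]
wrist_force: [0.1, 0.6, 0.1]
finger_gap: 0.0457
grip_force: 0.0
```

Run:
```python
from h import *
plan(.477,.036,.025)
```

```text
t30.2 pos [0.4755 0.0363 0.0543] yaw -0.0 gap 45.7 turn -0.000 shift_cm [-0.03  0.15  2.93] tilt [ 0.0004 -0.0001] j7 0.23 F [0.1 0.6 0.1] grip 0.0
```

>>> step_arm --pt "0 0.15 1.6 0 0 0 130" --pt "0 0 1.3 0 0 0 130" --pt "0 0 0 0 0 0 130" --pt "0 0 0 0 0 0 220" --pt "0 0 0 0 0 0 220" --pt "0 0 0 0 0 0 220" --pt "0 0 0 0 0 0 220" --pt "0 0 0 0 0 0 220" --pt "0 0 -2 0 0 0 220" --pt "0 0 -4 0 0 0 220" --pt "0 0 -5 0 0 0 220" --pt "0 0 -3 0 0 0 220"

```text
time_s: 31.7
eef_pos: [0.4772, 0.0364, 0.1669]
ee_rot: [[0.0, 1.0, 0.002], [1.0, -0.0, 0.0], [0.0, 0.002, -1.0]]
wrist_force: [0.2, 1.1, 0.0]
finger_gap: 0.0212
grip_force: 25.0
```

Run:
```python
from h import *
plan(.609,-.304,.1,-60)
```

```text
t31.7 pos [0.4772 0.0364 0.1669] yaw -0.0 gap 21.2 turn 1.047 shift_cm [-5.61 36.06  6.71] tilt [0.0018 0.0003] j7 0.15 F [0.2 1.1 0. ] grip 25.0
```

>>> step_arm --pt "-4.9 1.9 0 0 0 0 220" --pt "-4.9 1.9 0 0 0 0 220" --pt "-4.9 1.9 0 0 0 0 220" --pt "-4.9 1.9 0 0 0 0 220" --pt "-4.9 1.9 0 0 0 0 220" --pt "-4.9 1.9 0 0 0 0 220" --pt "-4.6 1.8 0 0 0 0 220" --pt "0 0 3 0 0 0 220" --pt "0 0 3 0 0 0 220" --pt "0 0 2 0 0 0 220" --pt "0 0 0 0 0 0 220" --pt "0 0 0 0 0 0 220"

```text
time_s: 33.2
eef_pos: [0.6095, -0.3039, 0.0859]
ee_rot: [[-0.0, 1.0, 0.001], [1.0, 0.0, -0.001], [-0.001, 0.001, -1.0]]
wrist_force: [0.2, -0.1, 0.3]
finger_gap: 0.0216
grip_force: 25.0
```

Run:
```python
from h import *
plan(.609,-.304,.048)
b=grab('scene')['color'][200:370,290:450]
cv2.imwrite('pics/tin.png',cv2.resize(b,None,fx=3.3,fy=3.3,interpolation=3)[:,:,::-1])
```

```text
t33.2 pos [ 0.6095 -0.3039  0.0859] yaw 0.0 gap 21.6 turn -0.000 shift_cm [-0.   -0.05  3.79] tilt [ 0.0013 -0.0008] j7 0.66 F [ 0.2 -0.1  0.3] grip 25.0
```

View pics/tin.png

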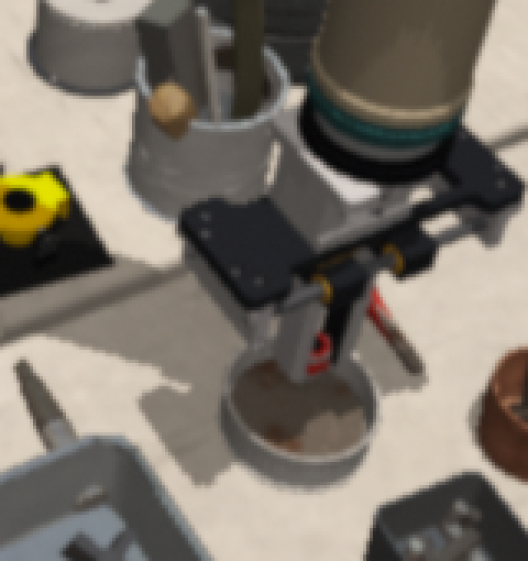

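The red nut is between the fingers at (318,350), over the tin's middle (300,400). I'll lower it, release and retreat.

>>> step_arm --pt "0 0 2 0 0 0 220" --pt "0 0 1.4 0 0 0 220" --pt "0 0 0 0 0 0 220" --pt "0 0 0 0 0 0 180" --pt "0 0 0 0 0 0 157" --pt "0 0 0 0 0 0 157" --pt "0 0 0 0 0 0 157" --pt "0 0 -2 0 0 0 157" --pt "0 0 -4 0 0 0 157" --pt "0 0 -6 0 0 0 157" --pt "-2 -5 -4 0 0 0 157" --pt "-2 -5 0 0 0 0 157"

```text
time_s: 34.75
eef_pos: [0.5136, -0.3442, 0.2133]
ee_rot: [[-0.002, 1.0, 0.008], [1.0, 0.002, -0.005], [-0.005, 0.008, -1.0]]
wrist_force: [-0.0, -1.5, 0.4]
finger_gap: 0.0363
grip_force: 0.0
```

>>> step_arm --pt "0 -6 0 0 0 0 157" --pt "0 -5 0 0 0 0 157" --pt "0 0 0 0 0 0 157" --pt "0 0 0 0 0 0 157"

```text
time_s: 35.25
eef_pos: [0.4036, -0.3427, 0.2095]
ee_rot: [[-0.0, 1.0, 0.003], [1.0, 0.0, -0.001], [-0.001, 0.003, -1.0]]
wrist_force: [-0.1, 0.7, 0.6]
finger_gap: 0.0361
grip_force: 0.0
```

Run:
```python
from h import *
plan(.609,-.304,.2)
nuts(('scene',))
a=grab('top')['color'][140:260,200:400];b=grab('scene')['color'][165:350,220:430]
im=np.hstack([cv2.resize(a,(400,240),interpolation=3),cv2.resize(b[:,:],(400,352),interpolation=3)[:240]])
im=np.zeros((592,480,3),np.uint8);im[:240,:400]=cv2.resize(a,(400,240),interpolation=3);im[240:,:400]=cv2.resize(b,(400,352),interpolation=3)
cv2.imwrite('pics/end.png',im[:,:,::-1])
```

```text
t35.2 pos [ 0.4036 -0.3427  0.2095] yaw 0.0 gap 36.1 turn -0.000 shift_cm [ 3.86 20.54  1.01] tilt [ 0.0028 -0.0013] j7 0.87 F [-0.1  0.7  0.6] grip 0.0
```

View pics/end.png

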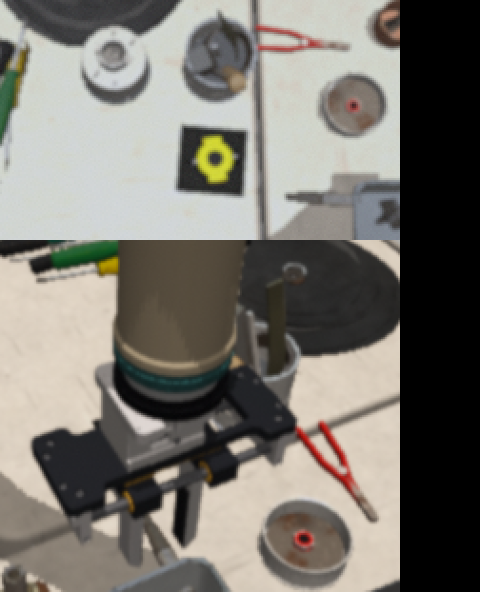

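The final view shows the red nut upright in the tin at (353,105), the cap centred on the mat at (214,158), the pot open and no nuts left on the table. Handing in.

```bash
python3 -c "
from cell import ctrl
print(ctrl.hand_in())"
```

```text
the job is handed in; nothing more can be done
None
```

The job is handed in after about 35 s of robot time: the pot is open with its cap right way up in the middle of the mat, all three bare nuts are in the pot, and the one red nut is in the upright tin.

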